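# Set the metering valve of the dish dispensing stand

### The arm

A 6-joint arm with a two-finger parallel gripper is mounted at the origin on a cart in front of the work surface, level with it; the furniture and walls round the work are solid. World frame = base frame: x ahead of the robot, y to its left, z up, the work surface at z = 0. Lengths are in m, angles in rad, forces in N, time in s.
With the tool pointing down it reaches from about 0.3 to 0.775 m from the base axis. Payload 14.6 kg.
Tool frame: the origin (TCP) lies at the centre of the arm's flange, where the gripper is bolted on; the fingertips stand 199 mm ahead of it and the grasp point (between the pads) lies ctrl.tcp_to_grasp ahead of it (ctrl.tcp_to_grasp is the distance from the TCP to the grasp point, in m); z points along the fingers, y is the line along which they close (so a half turn about z gives the same grasp; the last joint's range is limited). The gripper opens to 94 mm and grips with 3 to 60 N. Pads are 16 mm wide; open, the fingers measure 119 mm over their backs; the gripper's body (75 mm by 177 mm) begins 78 mm behind the grasp point.
Start: joints at [-1.217, 0.3, 1.521, -0, 1.321, -0.067], TCP at [0.225, -0.502, 0.405] pointing down, gripper open.
Joint ranges: [-3.03, 3.03], [-0.79, 2.21], [0.23, 2.52], [-1.04, 4.18], [0, 3.07], [-2.55, 2.55]. Speed limits (rad/s): [2.22, 2.22, 2.57, 3.14, 3.14, 3.14].

### API

Orientations are given as [roll, pitch, yaw] about the fixed x, y, z axes, in that order (R = Rz(yaw) Ry(pitch) Rx(roll)).
In Python, from station import ctrl gives the robot as it stands. The module is installed in compiled form; this text tells all that it offers.
- The arm moves only by the shell command python3 -m jog 'ROWS' [OPENING] [FORCE]. ROWS is JSON, a list of rows, each a list of 6 numbers: the shift along the tool's x, y, z in cm, then the turn, a rotation vector about the tool's x, y, z in rad. In form: [[tx, ty, tz, ax, ay, az], ...]. A call has 1 to 8 rows; each row is the pose to reach, as a shift and turn from the pose commanded when the call began, along the tool's axes at that moment; what a row does not reach only later rows make up. A row lasts 1/10 s, in which the tool goes at most 50 mm and 8.59 degrees, less where a joint would pass 70% of its speed; a pose out of reach is approached as far as the arm can. A call with a gripper value outside its range is refused whole. OPENING is the opening in per cent of the stroke, from 0 (shut) to 100 (fully open), set as the call begins (- or left out, the last holds). The fingers move at their own pace and stop on an object; FORCE is the grip in N (left out, the last holds). Time passes only in rows, so rows that repeat a pose let the fingers close. It gives the time, the measured TCP pose, the force, the opening and the grip force at its end, in the units of the state.
- ctrl.get_obs(): the state, without advancing time (a new reading comes with each control period).
- ctrl.camera(name): name is "scene" or "top" or "wrist"; returns a dict with "img" (420x560x3 uint8, blue, green, red), "intrinsics" (3x3 intrinsics, pixels), "R" (3x3) and "t" (3): a world point X has camera coordinates R X + t. Camera axes: x right, y down, z forward; pixel columns grow to the right and rows downward; lengths in m; the calibration is good to about 2 mm. A picture is of the moment at which its call begins. There is no depth.
- ctrl.hand_in(): hands the job in; it is judged then, once.
The state is a dict: "time_s": time; "qpos": joint angles; "joint_vel": joint speeds; "tau": joint torques, N m; "ee_pos": TCP position; "eef_rot": TCP orientation; "force": force on the tool from outside, world axes, zero at the start; "moment": the same for the moment, N m; "grip_width": finger opening in m; "grip_force": force on a finger pad.
Only numpy, scipy, OpenCV 4.12 (cv2) and the standard library are available. Lean on these libraries where they do the work, as an engineer would, in place of code of your own. Each camera call takes 0.05 s, during which the arm holds its last target. There are 200 camera calls.

### The job

Slide the dish carriage along its rail towards the valve until it is fully against its stop, with the dish under the spout. Then turn the red handwheel clockwise until the valve is closed against its stop, and back it off anticlockwise by exactly two full turns, without disturbing the other things on the bench. Finish holding: the wheel's black upright handle stays gripped between the fingers at that setting and is not let go.

Things in the scene. Friction and masses are not known exactly. Their poses are not given: they have to be found in the camera images.
- valve_stand: White dispensing stand with brass valve, spout and two-rod rail, fixed. Plate 90 x 290 x 8 mm. Origin on the bench under the valve's axis. Own y: along the rail, away from the valve; plate spans y -50 to +240 mm. Own -x: towards the robot, within 0.25 rad. Spout reaches y = 70 mm, 55 to 90 mm high. A yellow pointer under the wheel points along own -x, its tip 63 mm out, 122 mm high.
- wheel_axis (a point): Centre of the handwheel, on its vertical axis, 132 mm above the bench; fixed to the stand. The red wheel's rim has a radius of 42 mm (11 mm thick); hub and nut reach 145 mm above the bench.
- handle: Black upright round handle on the handwheel's rim, 18 mm in diameter, 50 mm tall, centred 42 mm from the wheel's axis. Origin at mid-height, 167 mm above the bench (spans 142 to 192; rim below reaches 138). The sleeve spins freely on its pin: a gripper holding it from above carries it round any number of turns without turning itself. 2 N along the circle moves it; it stays where left.
- wheel (a joint): Opening angle of the red valve wheel, rad: 0 = closed against its stop, where the handle stands over the yellow pointer (own -x of the stand); grows anticlockwise seen from above (opens), up to 31.4; 12.57 = two turns open. Starts half a turn to one and a third turns open.
- carriage_knob (a point): Centre of the round black knob head on the grey dish carriage: head 26 mm in diameter, 26 mm tall, on a 14 mm neck; this point 70 mm above the bench (head spans 56 to 82). It stands 60 mm from the centre of the petri dish (fixed to the carriage, 60 mm across, top about 47 mm high), on the side away from the valve. Both sides across the rail are free for fingers.
- carriage (a joint): Travel of the carriage along its rail, m: grows towards the valve (own -y of the stand); 0 at the far end, 0.080 against the stop, where the dish is under the spout and the knob 125 mm from the wheel's axis. Starts at 0 to 0.03. About 2 N moves it; it stays where left.
- saline_bottle: White bottle with a blue cap, 48 mm across, 88 mm tall, loose, a bystander at the left; origin under its centre.
- cell_counter: Dark desk counter with five coloured keys, 62 x 150 x 37 mm, loose, a bystander at the right; origin under its centre.
- citrate_bottle: White bottle with a green cap, 40 mm across, 75 mm tall, loose, a bystander at the right; origin under its centre.
- slide_box: Green slide box 76 x 101 x 31 mm, loose, a bystander right of the stand; origin under its centre.
- lysing_bottle: Clear bottle with a black cap and white label, 54 mm across, 105 mm tall, loose, a bystander between the two analysers; origin under its centre.

How it is judged:
By the outcome, as a careful person would: the job done as asked, in the order asked, and still so for the second after the job is handed in, while the arm keeps its last pose, push and grip.
It also fails if it takes over 72 s, if anything falls off the work surface, if the arm or the gripper's body presses on something with over 40 N, if the wrist force passes 120 N, or if a joint passes its speed limit or range.

## Working session

There is one attempt and no reset: what is moved stays moved. The work goes in short steps, Python scripts to look and compute and a shell command to move; the robot and the scene stay as the last step left them, time stands still between calls to the robot, and variables do not carry over. Pictures are saved under pics/ and viewed, at most 10 in all, crops included, and the job is handed in when it is done.

```bash
mkdir -p pics
python3 - <<'E'
from station import ctrl
import cv2,numpy as np
o=ctrl.get_obs(); print(o['time_s'],o['ee_pos'],o['eef_rot'],o['grip_width'],ctrl.tcp_to_grasp)
for n in ['scene','top']:
    c=ctrl.camera(n); cv2.imwrite(f'pics/{n}0.png',c['img']); print(n,c['intrinsics'].round(1).tolist(),c['R'].round(3).tolist(),c['t'].round(3).tolist())
E
```

```text
0.0 [ 0.22465578 -0.50199296  0.40409135] [-3.14046257e+00 -6.99175798e-05  4.20807498e-01] 0.09395634277467728 0.1804
scene [[462.3, 0.0, 275.0], [0.0, 462.3, 209.8], [0.0, 0.0, 1.0]] [[0.604, -0.797, 0.012], [-0.557, -0.433, -0.709], [0.57, 0.421, -0.705]] [-0.371, 0.428, 1.382]
top [[402.3, 0.0, 281.8], [0.0, 402.3, 210.9], [0.0, 0.0, 1.0]] [[-0.032, -0.999, -0.005], [-0.977, 0.032, -0.212], [0.212, -0.002, -0.977]] [0.025, 0.648, 1.738]
```

View pics/scene0.png

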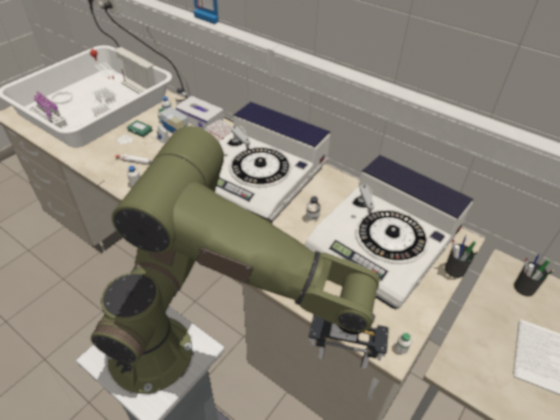

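View pics/top0.png

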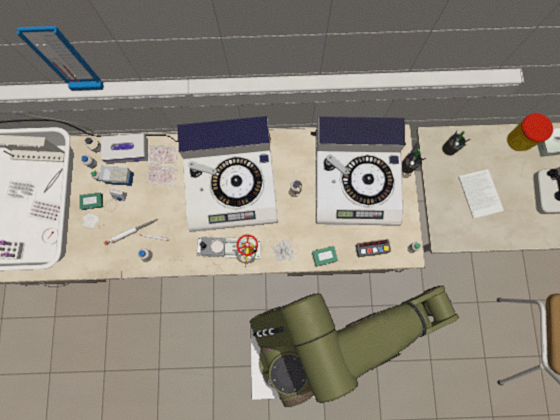

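The top view shows the stand at about (230,247), with the red wheel at (246,244), the knob near (203,246) and the dish at (217,246). The arm hides the stand in the scene view. Next I'll zoom in on the top view.

```bash
cat > h.py <<'E'
from station import ctrl
import cv2,numpy as np
def ray(c,u,v):
    d=np.linalg.inv(c['intrinsics'])@[u,v,1.]; R=np.array(c['R']); return -R.T@c['t'], R.T@d
def onz(c,u,v,z):
    o,d=ray(c,u,v); return o+d*(z-o[2])/d[2]
def proj(c,X):
    p=c['intrinsics']@(np.array(c['R'])@X+c['t']); return p[:2]/p[2]
def tri(rs):
    A=0;b=0
    for o,d in rs:
        d=d/np.linalg.norm(d);P=np.eye(3)-np.outer(d,d);A=A+P;b=b+P@o
    return np.linalg.solve(A,b)
def toolrel(X):  # shift (cm) in tool axes bringing grasp point to X
    from scipy.spatial.transform import Rotation as Ro
    o=ctrl.get_obs();R=Ro.from_euler('xyz',o['eef_rot']).as_matrix()
    g=o['ee_pos']+R[:,2]*ctrl.tcp_to_grasp
    return (R.T@(np.array(X)-g))*100
E
python3 - <<'E'
from h import *
c=ctrl.camera('top');im=c['img']
cv2.imwrite('pics/top1.png',cv2.resize(im[225:275,185:285],None,fx=8,fy=8,interpolation=cv2.INTER_CUBIC))
h=cv2.cvtColor(im,cv2.COLOR_BGR2HSV);m=((h[...,0]<8)|(h[...,0]>172))&(h[...,1]>150)&(h[...,2]>80)
m[:,:190]=0;m[:,285:]=0;m[:225]=0;m[275:]=0
y,x=np.nonzero(m);print(len(x),x.min(),x.max(),y.min(),y.max())
u,v=(x.min()+x.max())/2,(y.min()+y.max())/2
print(onz(c,u,v,.132))
for n,u,v,z in [('knob',203,246,.082),('dish',217,246,.047),('blue',144,255,.088),('slide',325,256,.031),('counter',374,249,.037)]: print(n,onz(c,u,v,z))
E
```

```text
111 237 257 235 255
[0.49114403 0.15694204 0.132     ]
knob [0.49958853 0.35424388 0.082     ]
dish [0.50224401 0.29856368 0.047     ]
blue [0.46771568 0.6094818  0.088     ]
slide [ 0.44373726 -0.18292645  0.031     ]
counter [ 0.46738065 -0.40322301  0.037     ]
```

View pics/top1.png

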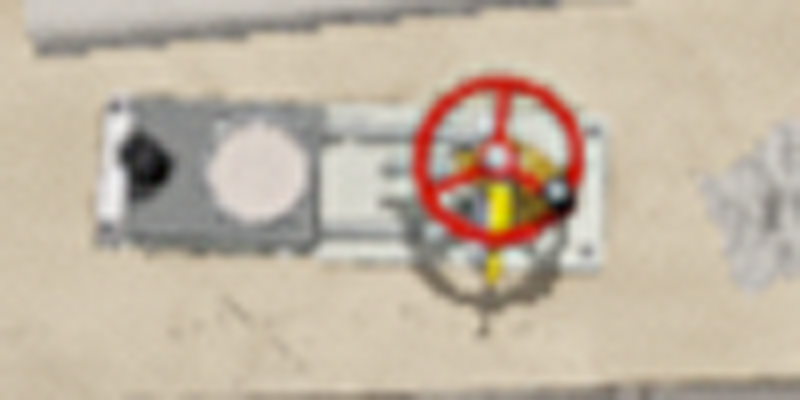

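The stand lies nearly along world +y. By eye, knob to axis is about 0.197 m, so travel is about 0.008. The handle is about 60° anticlockwise of the pointer, so about 1.17 turns open. I'll move above the stand and use the wrist camera.

```bash
python3 -m jog '[[47,-58,0,0,0,-1.15],[47,-58,0,0,0,-1.15],[47,-58,0,0,0,-1.15],[47,-58,0,0,0,-1.15],[47,-58,0,0,0,-1.15],[47,-58,0,0,0,-1.15],[47,-58,0,0,0,-1.15],[47,-58,0,0,0,-1.15]]'
```

```text
time_s: 0.95
ee_pos: [0.3273, -0.1136, 0.4048]
eef_rot: [3.141, 0.0, 1.576]
force: [1.5, -0.5, -0.5]
grip_width: 0.0938
grip_force: 0.0
```

```bash
python3 -m jog '[[36,9,0,0,0,0],[36,9,0,0,0,0],[36,9,0,0,0,0],[36,9,0,0,0,0],[36,9,0,0,0,0],[36,9,0,0,0,0],[36,9,0,0,0,0],[36,9,0,0,0,0]]' | head -2
python3 - <<'E'
from h import *
for n in ['wrist','scene']:
    c=ctrl.camera(n); cv2.imwrite(f'pics/{n}1.png',c['img'])
    np.savez(f'{n}1.npz',**c)
    if n=='wrist':print(-np.array(c['R']).T@c['t'],np.array(c['R']).round(3).tolist())
E
```

```text
time_s: 1.75
ee_pos: [0.4176, 0.2479, 0.4041]
[0.41707857 0.31497741 0.38423164] [[1.0, 0.003, 0.0], [0.003, -0.972, 0.236], [0.001, -0.236, -0.972]]
```

View pics/wrist1.png

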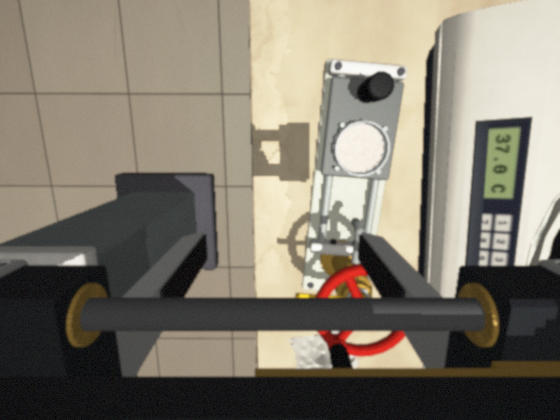

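The wrist view shows the knob head at about (380,86), the dish at (361,147), the red wheel at about (361,310), and the handle at (340,355), mostly behind the gripper. I'll take a second wrist view from a shifted pose and triangulate.

```bash
python3 -m jog '[[-4,7,0,0,0,0],[-8,7,0,0,0,0],[-8,7,0,0,0,0]]' | head -2
cat > m.py <<'E'
from h import *
def blobs(c):
    im=c['img'];h=cv2.cvtColor(im,cv2.COLOR_BGR2HSV)
    return im,h
def red(im):
    h=cv2.cvtColor(im,cv2.COLOR_BGR2HSV)
    return ((((h[...,0]<8)|(h[...,0]>172))&(h[...,1]>150)&(h[...,2]>60))*255).astype(np.uint8)
E
python3 - <<'E'
from m import *
c=dict(np.load('wrist1.npz'));d=ctrl.camera('wrist');np.savez('wrist2.npz',**d)
cv2.imwrite('pics/wrist2.png',d['img'])
for k in (c,d):
    im=k['img'];m=(im.max(2)<45).astype(np.uint8)
    n,l,s,ce=cv2.connectedComponentsWithStats(m)
    for i in range(1,n):
        if 80<s[i,4]<4000: print('dark',s[i],ce[i].round(1))
    # dish: brightish pinkish
    g=cv2.medianBlur(cv2.cvtColor(im,cv2.COLOR_BGR2GRAY),3)
    print('circ',cv2.HoughCircles(g,cv2.HOUGH_GRADIENT,1,60,param1=100,param2=25,minRadius=22,maxRadius=36))
    y,x=np.nonzero(red(im));print('red',len(x),x.min(),x.max(),y.min(),y.max())
E
```

```text
time_s: 2.15
ee_pos: [0.4889, 0.1608, 0.4043]
dark [419  50  14 225 934] [425.7 161.4]
dark [357  77  28  25 310] [366.3  91.5]
dark [550 232  10  27 161] [556. 248.]
dark [ 153  236   54   66 1280] [184.5 273.4]
dark [ 359  236   52   65 1239] [380.  273.4]
dark [330 345  21  23 362] [339.2 356.7]
circ [[[363.5 148.5  28.6]]]
red 1784 316 404 264 355
dark [291   0  21  12 197] [300.8   4.6]
dark [ 115  236   91   69 1355] [180.6 276.1]
dark [ 360  236   62   66 1250] [380.8 274.3]
dark [244 255  35  48 632] [256.9 274.3]
circ [[[295.5  60.5  28.8]]]
red 4307 233 508 165 269
```

View pics/wrist2.png

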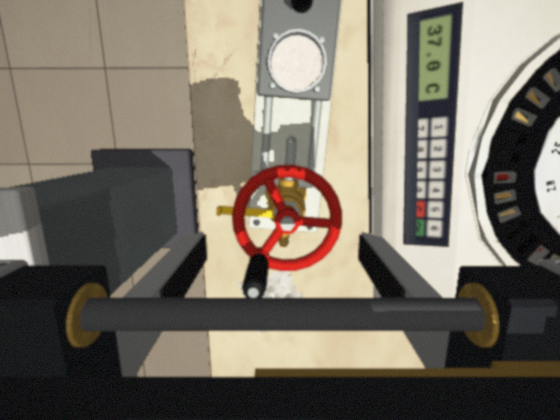

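In view 2 the hub is at (287,222), the handle runs from (261,260) up to (254,291), and the pointer runs left to (222,211). The knob is at (302,3), partly cut off. Now triangulating.

Run:
```python
from m import *
c=dict(np.load('wrist1.npz'));d=dict(np.load('wrist2.npz'));t=ctrl.camera('top')
def T(n,*a):
    X=tri([ray(k,*p) for k,p in a]); print(n,X.round(4),[ (proj(k,X)-p).round(1).tolist() for k,p in a]); return X
W=T('ring',(c,(360,310)),(d,(287.5,217)),(t,(247.2,244.8)))
T('ring w',(c,(360,310)),(d,(287.5,217)))
T('dish',(c,(363.5,148.5)),(d,(295.5,60.5)),(t,(217.1,246.5)))
K=T('knob',(c,(380,84)),(d,(302,3)),(t,(203.4,245)))
print('knob z.082',onz(c,380,84,.082),onz(t,203.4,245,.082))
print('ring z.138',onz(d,287.5,217,.132),onz(c,360,310,.132))
print('handle top',onz(d,252,292,.192),onz(t,254.7,249,.187), 'base',onz(d,261,259,.142))
print('pointer tip',onz(d,219,211,.122))
a=ray(c,447,130);b=ray(d,380,130)
for u in (425,435,447): print('edge1',u,[onz(c,u,130,z)[0].round(3) for z in (0,.06,.1)])
for u in (369,375,380): print('edge2',u,[onz(d,u,130,z)[0].round(3) for z in (0,.06,.1)])
g=im=c['img'];print(c['img'][100,410:470:3].mean(1).round().tolist());print(d['img'][100,355:400:3].mean(1).round().tolist())
```

```text
ring [0.4919 0.1563 0.1292] [[1.8, -1.2], [-1.4, 1.3], [0.0, 0.1]]
ring w [0.4917 0.1563 0.1291] [[1.6, -1.2], [-1.7, 1.3]]
dish [0.5019 0.2986 0.0517] [[-2.1, 1.0], [-0.4, 0.0], [-0.3, -0.5]]
knob [0.5122 0.3597 0.0428] [[-7.2, 5.9], [3.7, -8.0], [0.1, -0.6]]
knob z.082 [0.50750317 0.35976161 0.082     ] [0.5039396  0.35253262 0.082     ]
ring z.138 [0.49309557 0.15824469 0.132     ] [0.48949402 0.15676942 0.132     ]
handle top [0.46751122 0.12091427 0.192     ] [0.46630746 0.12066603 0.187     ] base [0.47045534 0.12403499 0.142     ]
pointer tip [0.43264215 0.16113765 0.122     ]
edge1 425 [np.float64(0.591), np.float64(0.564), np.float64(0.546)]
edge1 435 [np.float64(0.603), np.float64(0.574), np.float64(0.555)]
edge1 447 [np.float64(0.618), np.float64(0.586), np.float64(0.566)]
edge2 369 [np.float64(0.594), np.float64(0.578), np.float64(0.567)]
edge2 375 [np.float64(0.602), np.float64(0.584), np.float64(0.572)]
edge2 380 [np.float64(0.608), np.float64(0.589), np.float64(0.577)]
[220.0, 219.0, 217.0, 215.0, 213.0, 108.0, 22.0, 61.0, 93.0, 185.0, 128.0, 130.0, 134.0, 140.0, 145.0, 167.0, 180.0, 195.0, 206.0, 215.0]
[212.0, 213.0, 212.0, 210.0, 170.0, 80.0, 148.0, 131.0, 136.0, 144.0, 178.0, 189.0, 205.0, 211.0, 215.0]
```

The points agree with each other and with the text:
- **Wheel axis:** (0.4915, 0.157).
- **Stand yaw:** about −0.073.
- **Handle:** radius 0.0426.
- **Knob:** (0.506, 0.3585), 0.202 from the axis, so travel is about 0.003.

Next I'll go above the knob.

```bash
python3 -m jog '[[5,0.4,0,0,0,0.08],[10,0.8,0,0,0,0.08],[15,1.2,0,0,0,0.08],[19.8,1.6,0,0,0,0.08],[19.8,1.6,0,0,0,0.08]]' | head -3
python3 - <<'E'
from m import *
c=dict(np.load('wrist1.npz'));d=dict(np.load('wrist2.npz'))
print('lcd',tri([ray(c,482,199),ray(d,419,101)]))
print(toolrel([.5063,.3585,.074]))
cv2.imwrite('pics/wrist3.png',ctrl.camera('wrist')['img'])
E
```

```text
time_s: 2.75
ee_pos: [0.5017, 0.3677, 0.4037]
eef_rot: [-3.14, -0.0, 1.496]
lcd [0.60991672 0.25492201 0.09696972]
[-0.89080002  0.56598558 14.93221726]
```

View pics/wrist3.png

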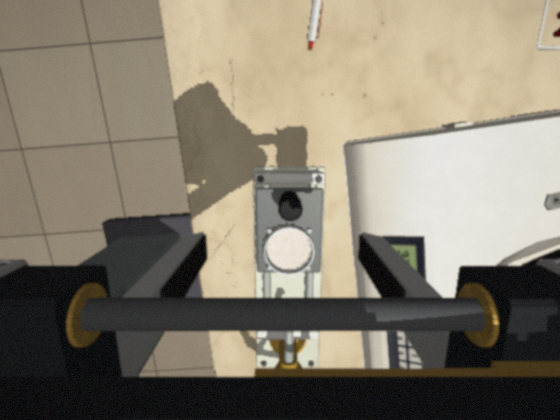

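The analyser top is at about 0.097, so the gripper body at 0.152 clears it. The knob head shows centred at (290,205). I'll narrow the opening, align over the knob and recheck.

```bash
python3 -m jog '[[-0.9,0.5,5,0,0,0],[-0.9,0.5,7,0,0,0],[-0.9,0.5,7,0,0,0],[-0.9,0.5,7,0,0,0]]' 55 | head -5
python3 - <<'E'
from m import *
k=ctrl.camera('wrist');cv2.imwrite('pics/wrist4.png',k['img']);print(toolrel([.5063,.3585,.074]), proj(k,[.5063,.3585,.082]))
im=k['img'];m=(im.max(2)<45).astype(np.uint8);m[300:]=0
n,l,s,ce=cv2.connectedComponentsWithStats(m)
for i in range(1,n):
    if 200<s[i,4]<9000: print('dark',s[i],ce[i].round(1),onz(k,*ce[i],.082))
E
```

```text
time_s: 3.2
ee_pos: [0.5077, 0.3529, 0.336]
eef_rot: [3.141, -0.001, 1.49]
force: [1.1, 0.5, 0.4]
grip_width: 0.0652
[ 0.49372072 -0.24719579  8.23317037] [279.70209301 213.78374925]
dark [268 189  31  37 888] [282.4 207.5] [0.50887426 0.36343578 0.082     ]
dark [194 237  35  63 865] [213.1 273.8] [0.44696738 0.31155393 0.082     ]
dark [337 236  38  64 872] [351.3 273.9] [0.56147201 0.30220289 0.082     ]
dark [ 405  262  155   38 3237] [465.7 283.6] [0.65693763 0.28562552 0.082     ]
dark [   0  264  161   36 3534] [ 97.8 282.8] [0.34968126 0.3111355  0.082     ]
```

View pics/wrist4.png

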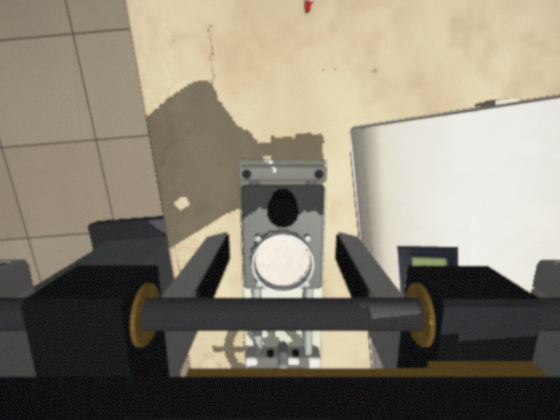

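The knob head's top circle is at about (282,211), giving (0.508, 0.360), within 2 mm of the estimate. Descend and grip.

```bash
python3 -m jog '[[0.6,-0.1,4,0,0,0],[0.6,-0.1,8.2,0,0,0],[0.6,-0.1,8.2,0,0,0],[0.6,-0.1,8.2,0,0,0]]' && python3 -m jog '[[0,0,0,0,0,0],[0,0,0,0,0,0],[0,0,0,0,0,0],[0,0,0,0,0,0]]' 10 20
```

```text
time_s: 3.65
ee_pos: [0.5077, 0.3594, 0.2548]
eef_rot: [3.14, -0.001, 1.491]
force: [0.4, 0.8, 0.3]
grip_width: 0.0515
grip_force: 0.0
time_s: 4.05
ee_pos: [0.508, 0.3591, 0.2539]
eef_rot: [3.138, -0.002, 1.491]
force: [2.2, 0.9, 1.4]
grip_width: 0.0255
grip_force: 20.0
```

Gripped at 25.5 mm. Slide it.

```bash
python3 -m jog '[[-1,0,0,0,0,0],[-2,0,0,0,0,0],[-3,0,0,0,0,0],[-4,0,0,0,0,0],[-5,0,0,0,0,0],[-6,0,0,0,0,0],[-7,0,0,0,0,0],[-7,0,0,0,0,0]]' && python3 -m jog '[[-0.3,0,0,0,0,0],[-0.6,0,0,0,0,0],[-0.9,0,0,0,0,0],[-0.9,0,0,0,0,0]]'
```

```text
time_s: 4.85
ee_pos: [0.5024, 0.2885, 0.2539]
eef_rot: [3.139, -0.001, 1.49]
force: [6.2, -2.9, 2.0]
grip_width: 0.0252
grip_force: 20.0
time_s: 5.25
ee_pos: [0.5017, 0.2805, 0.2539]
eef_rot: [3.138, -0.002, 1.49]
force: [6.0, 1.7, 0.2]
grip_width: 0.0259
grip_force: 20.0
```

```bash
python3 -m jog '[[-0.2,-0.1,0,0,0,0],[-0.4,-0.1,0,0,0,0],[-0.6,-0.1,0,0,0,0],[-0.6,-0.1,0,0,0,0]]'
```

```text
time_s: 5.65
ee_pos: [0.5006, 0.2762, 0.2544]
eef_rot: [3.134, -0.007, 1.491]
force: [14.8, 21.2, -6.6]
grip_width: 0.0258
grip_force: 20.0
```

21 N of reaction means it's at the stop. Release, go up, and check.

```bash
python3 -m jog '[[0,0,0,0,0,0],[0,0,0,0,0,0],[0,0,-3,0,0,0],[0,0,-8,0,0,0],[0,0,-13,0,0,0],[0,0,-15,0,0,0],[0,0,-15,0,0,0]]' 55 && python3 -m jog '[[-4,-1,0,0,0,0],[-7,-1,0,0,0,0],[-7,-1,0,0,0,0],[-7,-1,0,0,0,0]]'
python3 - <<'E'
from m import *
k=ctrl.camera('wrist');np.savez('wrist5.npz',**k);cv2.imwrite('pics/wrist5.png',k['img'])
print(toolrel([.468,.1215,.172]))
for n,X in [('handletop',[.468,.1215,.192]),('knob',[.5006,.2817,.082]),('hub',[.4915,.157,.145])]: print(n,proj(k,X))
E
```

```text
time_s: 6.35
ee_pos: [0.4994, 0.2744, 0.4062]
eef_rot: [3.137, -0.003, 1.491]
force: [-0.4, 0.7, 0.3]
grip_width: 0.0515
grip_force: 0.0
time_s: 6.75
ee_pos: [0.484, 0.2053, 0.4018]
eef_rot: [-3.14, 0.0, 1.49]
force: [-0.7, -0.2, -0.1]
grip_width: 0.0519
grip_force: 0.0
[-8.52694158 -0.89672823  4.95353045]
handletop [269.94261909 350.23096735]
knob [293.66885409 121.98790005]
hub [296.17388118 273.58135877]
```

View pics/wrist5.png

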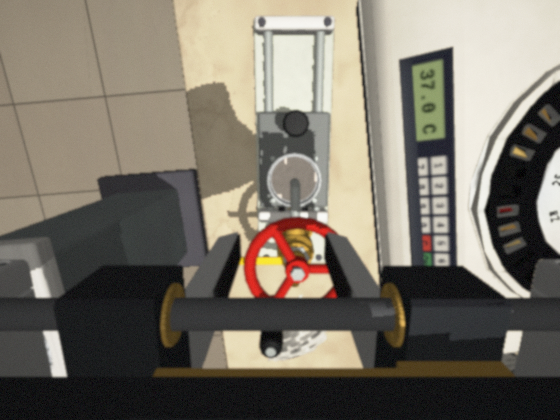

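The knob is at (295,124), the hub at (297,273) and the handle top at (270,351). All are within 2 px of the predictions, which confirms the carriage is at its stop and the handle position is right. Go to the handle.

```bash
python3 -m jog '[[-4.5,-0.5,0,0,0,0],[-8.5,-0.9,0,0,0,0],[-8.5,-0.9,0,0,0,0],[-8.5,-0.9,0,0,0,0],[-8.5,-0.9,2.5,0,0,0],[-8.5,-0.9,4.9,0,0,0],[-8.5,-0.9,4.9,0,0,0]]'; python3 -c "
from h import *
print(toolrel([.468,.1215,.172]))"
```

```text
time_s: 7.5
ee_pos: [0.468, 0.1228, 0.3509]
eef_rot: [-3.137, 0.001, 1.492]
force: [-0.4, -0.0, -0.4]
grip_width: 0.0516
grip_force: 0.0
[-0.10979189  0.09792787 -0.15266942]
```

```bash
python3 -m jog '[[-0.1,0.05,0,0,0,0],[-0.1,0.05,0,0,0,0],[-0.1,0.05,0,0,0,0],[-0.1,0.05,0,0,0,0]]' 5 30
python3 - <<'E'
from h import *
from scipy.spatial.transform import Rotation as Ro
o=ctrl.get_obs();R=Ro.from_euler('xyz',o['eef_rot']).as_matrix();g=o['ee_pos']+R[:,2]*ctrl.tcp_to_grasp
print(g)
W=np.array([.4915,.157]);r=g[:2]-W;print('r',np.hypot(*r),'open deg',np.degrees(np.arctan2(r[1],r[0])-(np.pi-.073))%360)
E
```

```text
time_s: 7.9
ee_pos: [0.4687, 0.1206, 0.3543]
eef_rot: [3.141, -0.0, 1.491]
force: [0.3, -1.1, -0.3]
grip_width: 0.0235
grip_force: 0.0
[0.46889872 0.12066737 0.17393894]
r 0.04278876271180745 open deg 62.2982717767394
```

```bash
python3 -m jog '[[0,0,0,0,0,0],[0,0,0,0,0,0],[0,0,0,0,0,0]]' | tail -5; python3 -m jog '[[1.01,-1.25,0,0,0,0],[2.27,-1.98,0,0,0,0],[3.71,-2.23,0,0,0,0],[3.71,-2.23,0,0,0,0]]'
```

```text
ee_pos: [0.4687, 0.1205, 0.3541]
eef_rot: [3.141, -0.0, 1.491]
force: [-1.7, -0.2, 6.5]
grip_width: 0.0173
grip_force: 30.0
time_s: 8.6
ee_pos: [0.4498, 0.1604, 0.3541]
eef_rot: [3.137, -0.001, 1.492]
force: [10.7, 0.5, -0.3]
grip_width: 0.0176
grip_force: 30.0
```

The position matches the expected point over the pointer, one turn still open. Continue clockwise.

```bash
python3 -m jog '[[1.44,0.35,0,0,0,0],[2.7,1.08,0,0,0,0],[3.64,2.2,0,0,0,0],[4.14,3.57,0,0,0,0],[4.14,5.03,0,0,0,0],[3.64,6.4,0,0,0,0],[2.7,7.52,0,0,0,0],[1.44,8.25,0,0,0,0]]' && python3 -m jog '[[-1.44,0.25,0,0,0,0],[-2.88,0,0,0,0,0],[-4.14,-0.73,0,0,0,0],[-5.08,-1.85,0,0,0,0],[-5.58,-3.22,0,0,0,0],[-5.58,-4.68,0,0,0,0],[-5.08,-6.05,0,0,0,0],[-5.08,-6.05,0,0,0,0]]'
```

```text
time_s: 9.4
ee_pos: [0.5331, 0.1672, 0.354]
eef_rot: [-3.141, -0.0, 1.491]
force: [-10.9, -0.1, 9.7]
grip_width: 0.0173
grip_force: 30.0
time_s: 10.2
ee_pos: [0.4674, 0.1216, 0.3541]
eef_rot: [-3.142, 0.0, 1.491]
force: [-4.3, -2.6, 6.6]
grip_width: 0.0173
grip_force: 30.0
```

```bash
python3 -m jog '[[0.94,-1.12,0,0,0,0],[2.2,-1.85,0,0,0,0],[2.91,-2.04,0,0,0,0],[3.64,-2.1,0,0,0,0],[3.64,-2.1,0,0,0,0]]' && python3 -m jog '[[0.2,0,0,0,0,0],[0.4,0,0,0,0,0],[0.4,0,0,0,0,0]]'
```

```text
time_s: 10.7
ee_pos: [0.4507, 0.1592, 0.354]
eef_rot: [-3.142, 0.002, 1.492]
force: [-3.7, -7.8, 8.9]
grip_width: 0.0175
grip_force: 30.0
time_s: 11.0
ee_pos: [0.451, 0.1611, 0.3539]
eef_rot: [-3.14, 0.008, 1.491]
force: [-5.8, -32.4, 15.5]
grip_width: 0.0173
grip_force: 30.0
```

The 32 N reaction against the clockwise motion means the valve is closed on its stop. I'll record the reference point and back off two turns anticlockwise.

```bash
cat > ang.py <<'E'
from h import *
from scipy.spatial.transform import Rotation as Ro
o=ctrl.get_obs();R=Ro.from_euler('xyz',o['eef_rot']).as_matrix();g=o['ee_pos']+R[:,2]*ctrl.tcp_to_grasp
r=g[:2]-[.4915,.157];print(g.round(4),'r',np.hypot(*r).round(4),'deg',(np.degrees(np.arctan2(r[1],r[0])-(np.pi-.073))+180)%360-180,o['force'].round(1))
E
python3 ang.py
python3 -m jog '[[-1.84,0.25,0,0,0,0],[-3.1,0.98,0,0,0,0],[-4.04,2.1,0,0,0,0],[-4.54,3.47,0,0,0,0],[-4.54,4.93,0,0,0,0],[-4.04,6.3,0,0,0,0],[-3.1,7.42,0,0,0,0],[-1.84,8.15,0,0,0,0]]' && python3 ang.py && python3 -m jog '[[1.44,0.25,0,0,0,0],[2.88,0,0,0,0,0],[4.14,-0.73,0,0,0,0],[5.08,-1.85,0,0,0,0],[5.58,-3.22,0,0,0,0],[5.58,-4.68,0,0,0,0],[5.08,-6.05,0,0,0,0],[4.14,-7.17,0,0,0,0]]' && python3 ang.py
```

```text
[0.4507 0.1598 0.1735] r 0.0409 deg 0.2868001907878295 [ -5.8 -32.4  15.5]
time_s: 11.8
ee_pos: [0.5313, 0.1384, 0.3539]
eef_rot: [-3.14, 0.0, 1.49]
force: [-14.3, 2.0, 12.8]
grip_width: 0.0175
grip_force: 30.0
[0.5311 0.1384 0.1735] r 0.0437 deg 159.0214847590973 [-14.3   2.   12.8]
time_s: 12.6
ee_pos: [0.4623, 0.1855, 0.354]
eef_rot: [3.14, -0.0, 1.492]
force: [11.1, -8.1, 2.5]
grip_width: 0.0177
grip_force: 30.0
[0.4626 0.1855 0.1736] r 0.0406 deg -40.50375315915619 [11.1 -8.1  2.5]
```

```bash
python3 -m jog '[[-1.26,-0.73,0,0,0,0],[-2.7,-0.98,0,0,0,0],[-4.14,-0.73,0,0,0,0],[-5.4,0,0,0,0,0],[-6.34,1.12,0,0,0,0],[-6.84,2.49,0,0,0,0],[-6.84,3.95,0,0,0,0],[-6.34,5.32,0,0,0,0]]' && python3 ang.py && python3 -m jog '[[0.94,1.12,0,0,0,0],[2.2,1.85,0,0,0,0],[3.64,2.1,0,0,0,0],[5.08,1.85,0,0,0,0],[6.34,1.12,0,0,0,0],[7.28,0,0,0,0,0],[7.78,-1.37,0,0,0,0],[7.78,-2.83,0,0,0,0]]' && python3 ang.py && python3 -m jog '[[-0.5,-1.37,0,0,0,0],[-1.44,-2.49,0,0,0,0],[-2.7,-3.22,0,0,0,0],[-4.14,-3.47,0,0,0,0],[-4.14,-3.47,0,0,0,0],[-4.14,-3.47,0,0,0,0]]' && python3 ang.py
```

```text
time_s: 13.4
ee_pos: [0.5112, 0.1175, 0.3539]
eef_rot: [-3.141, -0.001, 1.49]
force: [-8.5, 12.5, 11.5]
grip_width: 0.0172
grip_force: 30.0
[0.5111 0.1176 0.1735] r 0.044 deg 120.59325812069466 [-8.5 12.5 11.5]
time_s: 14.2
ee_pos: [0.4887, 0.1979, 0.3539]
eef_rot: [3.14, 0.0, 1.491]
force: [4.0, -11.2, 8.1]
grip_width: 0.0173
grip_force: 30.0
[0.4889 0.1978 0.1735] r 0.0409 deg -82.15652572358115 [  4.  -11.2   8.1]
time_s: 14.8
ee_pos: [0.4508, 0.1588, 0.3539]
eef_rot: [-3.141, 0.0, 1.49]
force: [-4.0, -0.9, 10.6]
grip_width: 0.0175
grip_force: 30.0
[0.4506 0.1587 0.1735] r 0.0409 deg 1.793503569863958 [-4.  -0.9 10.6]
```

Back at the stop reference to within about 1°. I'll make a small trim and a visual check.

```bash
python3 -m jog '[[0.08,0,0,0,0,0],[0.08,0,0,0,0,0],[0.08,0,0,0,0,0],[0.08,0,0,0,0,0]]' && python3 ang.py
python3 - <<'E'
from m import *
a=ctrl.camera('top')['img'][215:275,180:300];b=ctrl.camera('wrist')['img']
a=cv2.resize(a,(560,280),interpolation=cv2.INTER_CUBIC)
cv2.imwrite('pics/fin.png',np.vstack([a,cv2.resize(b,(400,300))[:, :400] if 0 else cv2.copyMakeBorder(cv2.resize(b,(400,300)),0,0,0,160,cv2.BORDER_CONSTANT)]))
E
```

```text
time_s: 15.2
ee_pos: [0.4509, 0.1599, 0.354]
eef_rot: [-3.141, 0.0, 1.491]
force: [-4.5, -0.9, 10.5]
grip_width: 0.0178
grip_force: 30.0
[0.4507 0.1599 0.1736] r 0.0409 deg 0.14030752903443044 [-4.5 -0.9 10.5]
```

View pics/fin.png

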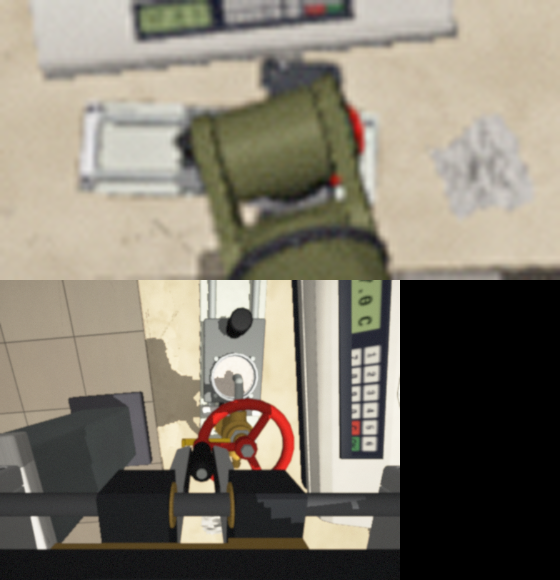

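The wrist view shows the handle gripped over the yellow pointer, at (203,470) in the composite. The dish is under the spout and the carriage hasn't moved. Handing in.

```bash
python3 -c "
from station import ctrl
print(ctrl.hand_in())"
```

```text
the job is handed in; nothing more can be done
None
```

The job is handed in: the carriage is against its stop with the dish under the spout, and the valve was closed to its stop, then backed off two full turns (to within about 1°), with the handle still gripped.

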